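Put the cleaned microscope objectives back in their colour-coded cases

ROBOT

A 7-joint arm with a two-finger parallel gripper is mounted at the origin on the work surface. World frame = base frame: x ahead of the robot, y to its left, z up, the work surface at z = 0. Lengths are in mm, angles in degrees, forces in N, time in s.
With the tool pointing down it reaches from about 425 to 1025 mm from the base axis. Payload 9.4 kg.
Tool frame: the origin (TCP) lies between the finger pads; the fingertips stand 11 mm ahead of it and the grasp point (between the pads) lies 8 mm behind it (bot.nose_length is the z of the fingertips in the tool frame, in mm); z points along the fingers, y is the direction in which the jaws open and shut (so a half turn about z gives the same grasp; the last joint's range is limited). The gripper opens to 85 mm and grips with 20 to 120 N. Pads are 22 mm wide; open, the fingers measure 114 mm over their backs; the gripper's body (76 mm by 85 mm) begins 54 mm behind the grasp point. The pads swing forward as they close: fully open they stand 13 mm farther back than shut.
Start: joints at [-71.144, 34.337, -0.143, 91.639, 0.103, 54.024, -4.572], TCP at [286.2, 666.118, 242.275] pointing down, gripper open.
Joint ranges: [-147.43, 147.43], [-19.82, 112.94], [-74.19, 73.91], [6.32, 146.72], [-59.91, 239.91], [6.04, 106.73], [-150.56, 150.56]. Speed limits (degrees/s): [127.2, 127.2, 172.46, 172.46, 180, 180, 180].

INTERFACE

Orientations are given as [roll, pitch, yaw] about the fixed x, y, z axes, in that order (R = Rz(yaw) Ry(pitch) Rx(roll)).
In Python, from plant import bot gives the robot as it stands. The module is installed in compiled form; this text tells all that it offers.
- The arm moves only by the tool arm_command, never from a script. Its argument "commands" is one flat list of numbers, 5 for each row, row after row: the shift along the world's x, y, z in m, then the turn about the world's z in degrees, then the closure, from -1 (fully open) to 1 (shut). A call has 1 to 8 rows; each row is the pose to reach, as a shift and turn from the pose measured when the call began; what a row does not reach only later rows make up. A row lasts 1/8 s, in which the tool goes at most 62.5 mm and 10.7 degrees, less where a joint would pass 70% of its speed; a pose out of reach is approached as far as the arm can. A call with a gripper value outside its range is refused whole. The fingers move at their own pace and stop on an object; the grip force is fixed at half the most. Time passes only in rows, so rows that repeat a pose let the fingers close. It gives the time, the measured TCP pose, the force and the opening at its end, in the units of the state.
- bot.read_state(): the state, without advancing time (a new reading comes with each control period).
- bot.camera(name): name is "scene" or "top"; returns a dict with "frame" (384x512x3 uint8, blue, green, red), "vfov" (degrees; the focal length in pixels is half the picture's height over the tangent of half this angle, whatever the lens; pixels are square), "cx", "cy" (the principal point, pixels), "cam_to_world" (4x4, takes a point from camera to world coordinates). Camera axes: x right, y down, z forward; pixel columns grow to the right and rows downward; lengths in mm; the calibration is good to about 2 mm. A picture is of the moment at which its call begins. There is no depth.
- bot.job_done(): hands the job in, once; it reports no verdict.
The state is a dict: "t": time; "q": joint angles; "qd": joint speeds; "effort": joint torques, N m; "ee_pos": TCP position; "tool_rot": TCP orientation; "ft_force": force on the tool from outside, world axes, zero at the start; "torque": the same for the moment, N m; "grip_width": finger opening in mm.
Only numpy, scipy, OpenCV 4.12 (cv2) and the standard library are available. Lean on these libraries where they do the work, as an engineer would, in place of code of your own. Each camera call takes 0.05 s, during which the arm holds its last target. There are 200 camera calls.

TASK

The four microscope objectives have been cleaned: stand each one upright, front lens up, on the floor of the open case base of its own colour. They are glass inside, so set them down gently, do not drop them or knock one over, and leave the cases, the dropper bottle and the seed dish standing where they are.

Things in the scene. Friction and masses are not known exactly. Their poses are not given: they have to be found in the camera images.
- objective_red: microscope objective coded red: silver barrel standing on its screw thread, front lens up, 34 mm tall, about 110 g. Thread 20 mm dia, 5 mm high; straight barrel 28 mm dia from 5 to 22 mm above the foot (grip here); then a red cone 5 mm high (a red ring from above) and a steel nose under 18 mm dia. Origin: centre of its foot; z up its axis. Round: yaw does not matter.
- objective_yellow: microscope objective coded yellow: silver barrel standing on its screw thread, front lens up, 42 mm tall, about 110 g. Thread 20 mm dia, 5 mm high; straight barrel 28 mm dia from 5 to 30 mm above the foot (grip here); then a yellow cone 5 mm high (a yellow ring from above) and a steel nose under 18 mm dia. Origin: centre of its foot; z up its axis. Round: yaw does not matter.
- objective_green: microscope objective coded green: silver barrel standing on its screw thread, front lens up, 47 mm tall, about 110 g. Thread 20 mm dia, 5 mm high; straight barrel 28 mm dia from 5 to 35 mm above the foot (grip here); then a green cone 5 mm high (a green ring from above) and a steel nose under 18 mm dia. Origin: centre of its foot; z up its axis. Round: yaw does not matter.
- objective_blue: microscope objective coded blue: silver barrel standing on its screw thread, front lens up, 50 mm tall, about 110 g. Thread 20 mm dia, 5 mm high; straight barrel 28 mm dia from 5 to 38 mm above the foot (grip here); then a blue cone 5 mm high (a blue ring from above) and a steel nose under 18 mm dia. Origin: centre of its foot; z up its axis. Round: yaw does not matter.
- case_red: base of the red objective's storage case: a low round open cup of red plastic with a white liner on its floor, 51 mm outside (54 mm at its 3 mm foot flange), 45 mm inside, rim 12 mm above the bench, inner floor 3 mm above the bench (floor 3 mm thick). Loose on the bench, about 60 g. Origin: centre of its underside, on the bench; z up.
- case_yellow: base of the yellow objective's storage case: a low round open cup of yellow plastic with a white liner on its floor, 51 mm outside (54 mm at its 3 mm foot flange), 45 mm inside, rim 12 mm above the bench, inner floor 3 mm above the bench (floor 3 mm thick). Loose on the bench, about 60 g. Origin: centre of its underside, on the bench; z up.
- case_green: base of the green objective's storage case: a low round open cup of green plastic with a white liner on its floor, 51 mm outside (54 mm at its 3 mm foot flange), 45 mm inside, rim 12 mm above the bench, inner floor 3 mm above the bench (floor 3 mm thick). Loose on the bench, about 60 g. Origin: centre of its underside, on the bench; z up.
- case_blue: base of the blue objective's storage case: a low round open cup of blue plastic with a white liner on its floor, 51 mm outside (54 mm at its 3 mm foot flange), 45 mm inside, rim 12 mm above the bench, inner floor 3 mm above the bench (floor 3 mm thick). Loose on the bench, about 60 g. Origin: centre of its underside, on the bench; z up.
- dropper_bottle: bystander: small amber dropper bottle of lens cleaner with a white cap, 28 mm dia, 58 mm tall, loose, standing among the objectives and cases. Origin: centre of its underside; z up.
- seed_dish: bystander: small clear seed dish with maize kernels, 55 mm dia, 13 mm high, loose, beyond the objectives and cases. Origin: centre of its underside; z up.
Not all that is in view belongs to the job. Leave any black look-alike of the case_yellow alone.

How it is judged:
By the outcome, as a careful person would: the job done as asked, in the order asked, and still so for the second after the job is handed in, with the robot touching nothing.
It also fails if it takes over 104 s, if anything falls off the work surface, if the arm or the gripper's body presses on something with over 40 N, if the wrist force passes 120 N, or if a joint passes its speed limit or range.

## Working session

There is one attempt and no reset: what is moved stays moved. The work goes in short steps, Python scripts to look and compute and a tool call to move; the robot and the scene stay as the last step left them, time stands still between calls to the robot, and variables do not carry over. Pictures are saved under pics/ and viewed, about 12 in all and at most 16, crops included, and the job is handed in when it is done.

Besides the shell and the picture viewer there is one more tool, called after "Request:" as a command line: name --argument value ..., lists and objects as JSON in quotes. arm_command: Moves the arm, as the interface text tells. Its arguments: {"type":"object","properties":{"commands":{"type":"array","items":{"type":"number"}}},"required":["commands"]}

```bash
mkdir -p pics; cat > h.py <<'E'
import numpy as np, cv2
from plant import bot
def shot(name,fn=None):
    c=bot.camera(name)
    if fn: cv2.imwrite('pics/'+fn,c['frame']); np.save('pics/'+fn+'.npy',{k:v for k,v in c.items()},allow_pickle=True)
    return c
def load(fn): return np.load('pics/'+fn+'.npy',allow_pickle=True).item()
def f(c): return c['frame'].shape[0]/2/np.tan(np.radians(c['vfov']/2))
def pix2w(c,u,v,z):
    T=np.array(c['cam_to_world']); d=T[:3,:3]@np.array([(u-c['cx'])/f(c),(v-c['cy'])/f(c),1]); o=T[:3,3]
    return o+d*(z-o[2])/d[2]
def w2pix(c,p):
    T=np.linalg.inv(np.array(c['cam_to_world'])); q=T[:3,:3]@np.array(p)+T[:3,3]
    return q[:2]/q[2]*f(c)+[c['cx'],c['cy']]
E
python3 - <<'E'
from h import *
s=bot.read_state(); print({k:np.round(v,2).tolist() for k,v in s.items()})
for n in('scene','top'):
    c=shot(n,n+'0.png'); print(n,c['vfov'],c['cx'],c['cy'],np.round(c['cam_to_world'],3).tolist())
E
```

```text
{'t': 0.0, 'q': [-71.14, 34.38, -0.14, 91.68, 0.1, 54.03, -4.57], 'qd': [0.03, 0.02, 0.03, 0.13, 0.01, 0.03, -0.05], 'effort': [0.0, -77.65, 1.57, -25.8, 0.01, 0.01, 0.0], 'ee_pos': [286.04, 665.68, 241.42], 'tool_rot': [-179.91, 0.01, 156.75], 'ft_force': [-0.48, 0.61, -0.25], 'torque': [-0.04, -0.0, 0.01], 'grip_width': 85.47}
scene 49.87053016940821 264.8045498443384 188.18370747066032 [[-0.269, 0.668, -0.694, 1135.58], [0.963, 0.181, -0.199, 176.458], [-0.007, -0.722, -0.692, 626.521], [0.0, 0.0, 0.0, 1.0]]
top 55.7621068039587 255.44139647396327 191.90606074216814 [[0.004, -0.998, 0.056, 489.421], [-0.999, -0.006, -0.031, 4.498], [0.032, -0.056, -0.998, 827.732], [0.0, 0.0, 0.0, 1.0]]
```

View pics/top0.png

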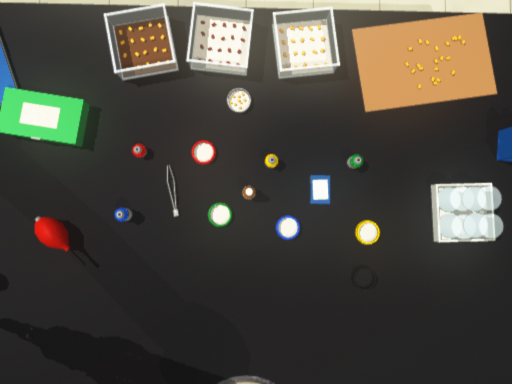

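View pics/scene0.png

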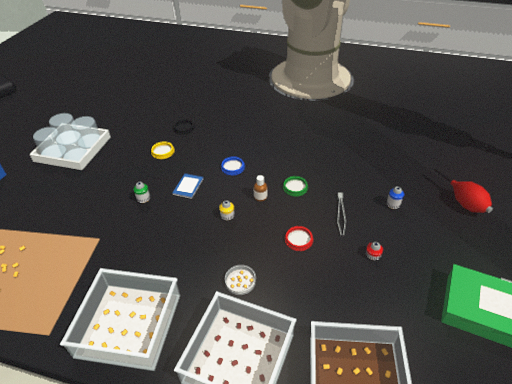

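The top view shows these:

| Colour | Objective (px) | Case (px) |
|---|---|---|
| Red | (139,151) | (204,152) |
| Yellow | (271,160) | (367,232) |
| Green | (355,161) | (220,214) |
| Blue | (123,214) | (288,227) |

- **Bystanders:** bottle (248,192) and dish (239,100).
- **Could be mistaken for the targets:** black ring (363,277), red bulb (50,233), blue/white card (320,189), green box (42,117) and tweezers (172,190).

I'll check the choice in one close crop.

```bash
python3 - <<'E'
from h import *
c=load('top0.png'); im=c['frame'][85:285,100:400]
cv2.imwrite('pics/crop1.png',cv2.resize(im,None,fx=2.6,fy=2.6,interpolation=cv2.INTER_CUBIC))
c=load('scene0.png'); im=c['frame'][110:290,110:430]
cv2.imwrite('pics/crop2.png',cv2.resize(im,None,fx=2.5,fy=2.5,interpolation=cv2.INTER_CUBIC))
E
```

```text
(no output)
```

View pics/crop1.png

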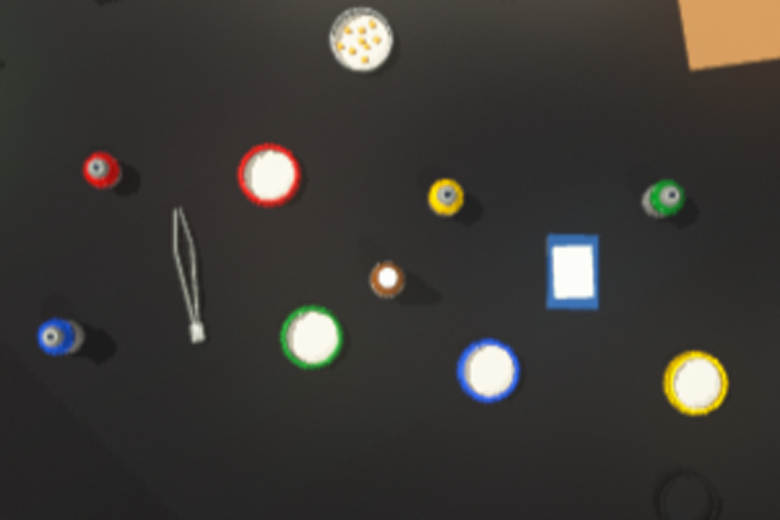

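View pics/crop2.png

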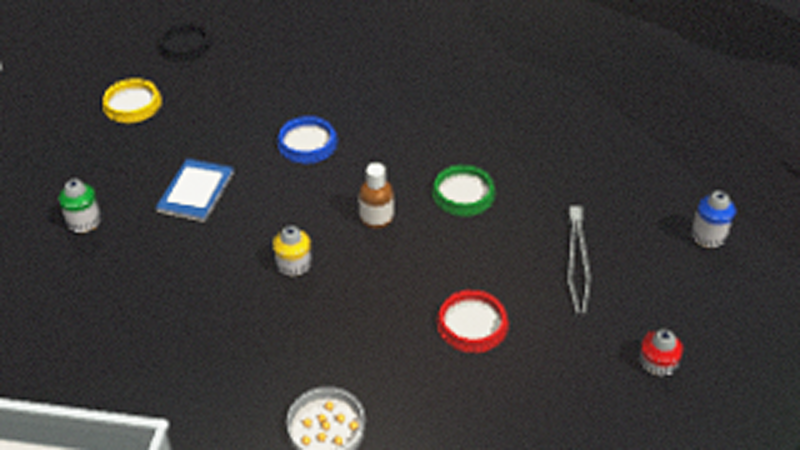

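```bash
cat > meas.py <<'E'
from h import *
H={'red':34,'yellow':42,'green':47,'blue':50}
B={'red':22,'yellow':30,'green':35,'blue':38}
HUE={'red':(173,8),'yellow':(20,35),'green':(50,80),'blue':(105,130)}
def mask(c,col):
    h=cv2.cvtColor(c['frame'],cv2.COLOR_BGR2HSV); a,b=HUE[col]
    m=(h[...,0]>=a)&(h[...,0]<=b) if a<b else (h[...,0]>=a)|(h[...,0]<=b)
    return (m&(h[...,1]>110)&(h[...,2]>60)).astype(np.uint8)
def blobs(c,col,roi):
    m=mask(c,col); k=np.zeros_like(m); x0,y0,x1,y1=roi; k[y0:y1,x0:x1]=m[y0:y1,x0:x1]
    out=[]
    for q in cv2.findContours(k,cv2.RETR_EXTERNAL,cv2.CHAIN_APPROX_NONE)[0]:
        x,y,w,hh=cv2.boundingRect(q)
        if len(q)>8 and w*hh>20:
            hull=cv2.convexHull(q); M=cv2.moments(hull); out.append((M['m00'],M['m10']/M['m00'],M['m01']/M['m00'],w,hh))
    return sorted(out,reverse=True)
if __name__=='__main__':
    roi={'top':(100,130,400,260),'scene':(120,130,430,270)}
    for n in roi:
        c=load(n+'0.png')
        for col in H:
            for A,u,v,w,hh in blobs(c,col,roi[n])[:4]:
                print(n,col,round(A),round(u,1),round(v,1),w,hh,'obj z',B[col]+2.5,np.round(pix2w(c,u,v,B[col]+2.5)[:2],1),'case z7',np.round(pix2w(c,u,v,7)[:2],1))
    for nm,crop,s,off,pts in (('top','top0.png',2.6,(100,85),{'red':(97,168),'yellow':(447,195),'green':(671,195),'blue':(51,337)}),('scene','scene0.png',2.5,(110,110),{'red':(665,336),'yellow':(290,230),'green':(74,184),'blue':(720,196)})):
        c=load(crop)
        for k,(x,y) in pts.items():
            print(nm,'nose',k,np.round(pix2w(c,off[0]+(x+.5)/s-.5,off[1]+(y+.5)/s-.5,H[k])[:2],1))
    c=load('top0.png'); print('bottle',pix2w(c,100+387/2.6,85+277/2.6,58)[:2],'dish',pix2w(c,239,100,7)[:2])
    c=load('scene0.png'); print('bottle',pix2w(c,110+376/2.5,110+168/2.5,58)[:2])
E
python3 meas.py
```

```text
top red 482 203.2 151.9 25 26 obj z 24.5 [623.   95.9] case z7 [625.9  97.9]
top red 155 138.3 149.9 15 15 obj z 24.5 [626.1 238.7] case z7 [629.1 243.8]
top yellow 509 367.1 231.8 27 26 obj z 32.5 [ 447.5 -266.8] case z7 [ 446.1 -275.5]
top yellow 156 271.0 160.1 15 15 obj z 32.5 [604.7 -54.5] case z7 [608.4 -56.4]
top green 452 219.4 214.3 24 25 obj z 37.5 [484.9  57.7] case z7 [484.7  59.8]
top green 134 356.4 160.4 14 14 obj z 37.5 [ 604.9 -243.4] case z7 [ 609.3 -253. ]
top blue 563 320.1 189.3 21 30 obj z 40.5 [ 540.2 -161.6] case z7 [ 542.4 -168.6]
top blue 476 287.2 227.0 25 25 obj z 40.5 [457.9 -89.4] case z7 [456.6 -93.4]
top blue 160 120.9 214.0 15 15 obj z 40.5 [484.7 267.9] case z7 [484.5 279.1]
scene red 579 298.7 238.0 30 27 obj z 24.5 [645.5 100.7] case z7 [631.2  98.4]
scene red 182 374.3 249.2 18 15 obj z 24.5 [634.7 238.9] case z7 [620.1 240.7]
scene yellow 332 162.3 149.8 24 19 obj z 32.5 [ 479.4 -257.1] case z7 [ 451.2 -275.8]
scene yellow 137 226.4 207.5 16 12 obj z 32.5 [613.8 -53. ] case z7 [591.4 -62.9]
scene green 394 295.0 185.8 25 21 obj z 37.5 [522.2  65.4] case z7 [490.5  59.7]
scene green 109 140.3 188.5 15 11 obj z 37.5 [ 613.7 -240.9] case z7 [ 586.7 -262.5]
scene blue 421 187.4 184.5 31 24 obj z 40.5 [ 580.1 -150. ] case z7 [ 548.3 -168.7]
scene blue 362 232.5 165.5 24 20 obj z 40.5 [498.4 -79.2] case z7 [462.  -93.9]
scene blue 126 396.3 193.7 16 12 obj z 40.5 [494.6 267.8] case z7 [457.9 273. ]
top nose red [625.8 238.7]
top nose yellow [604.3 -55.2]
top nose green [ 605.2 -243.5]
top nose blue [484.1 268. ]
scene nose red [630.3 239.3]
scene nose yellow [607.6 -56. ]
scene nose green [ 608.8 -243.6]
scene nose blue [487.8 268.3]
bottle [533.4550271   -5.59624747] dish [746.7129105   17.37798608]
bottle [537.21141734  -4.54630296]
```

Request:
arm_command --commands '[0.025,-0.05,-0.012,0,-1,0.05,-0.1,-0.025,0,-1,0.075,-0.15,-0.037,0,-1,0.1,-0.2,-0.05,0,-1,0.125,-0.25,-0.062,0,-1,0.15,-0.3,-0.075,0,-1,0.175,-0.35,-0.088,0,-1,0.2,-0.398,-0.101,0,-1]'

```text
t: 1.1
ee_pos: [486.6, 266.0, 140.0]
tool_rot: [-179.9, 0.0, 156.8]
ft_force: [1.6, 0.2, 0.6]
grip_width: 85.1
```

```bash
cat > st.py <<'E'
from h import *
s=bot.read_state(); print(*(f"{k}={np.round(s[k],1).tolist()}" for k in('t','ee_pos','tool_rot','ft_force','grip_width')))
E
python3 st.py
```

```text
t=1.1 ee_pos=[486.6, 266.0, 140.0] tool_rot=[-179.9, 0.0, 156.8] ft_force=[1.6, 0.2, 0.6] grip_width=85.1
```

Request:
arm_command --commands '[0,0.001,-0.03,0,-1,0,0.002,-0.06,0,-1,0,0.002,-0.075,0,-1,0,0.002,-0.075,0,-1]'

```text
t: 1.6
ee_pos: [486.0, 267.9, 64.2]
tool_rot: [-179.8, -0.1, 156.8]
ft_force: [0.2, -0.4, 0.9]
grip_width: 85.5
```

```bash
python3 st.py; python3 - <<'E'
from h import *
out=[]
for n in('scene','top'):
    c=shot(n,n+'1.png'); e=bot.read_state()['ee_pos']
    p=w2pix(c,e); u,v=int(p[0]),int(p[1]); im=c['frame'].copy()
    S=4;x0,y0=max(u-50,0),max(v-60,0); k=cv2.resize(im[y0:y0+120,x0:x0+100],None,fx=S,fy=S,interpolation=cv2.INTER_CUBIC)
    for q in ([e[0],e[1],50],[e[0],e[1],0]):
        a=(w2pix(c,q)-[x0,y0])*S; cv2.circle(k,tuple(int(t) for t in a),3,(0,255,255),-1)
    out.append(k)
cv2.imwrite('pics/c3.png',np.hstack(out))
E
```

```text
t=1.6 ee_pos=[486.0, 267.9, 64.2] tool_rot=[-179.8, -0.1, 156.8] ft_force=[0.2, -0.4, 0.9] grip_width=85.5
```

View pics/c3.png

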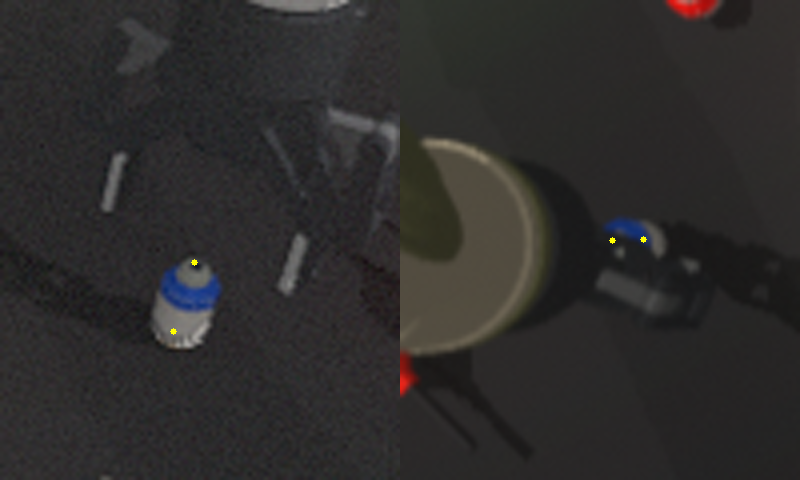

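The objective sits midway between the pads: the pad midpoint is crop (204,223), and the objective's axis extends to (203,223). I'll go down and grip.

Request:
arm_command --commands '[0,0,-0.02,0,-1,0,0,-0.036,0,-1,0,0,-0.036,0,0,0,0,-0.036,0,0.3,0,0,-0.036,0,1,0,0,-0.036,0,1,0,0,-0.036,0,1,0,0,-0.036,0,1]'

```text
t: 2.7
ee_pos: [487.1, 268.4, 30.4]
tool_rot: [-180.0, 0.1, 156.8]
ft_force: [-1.5, 0.0, 4.6]
grip_width: 25.7
```

```bash
python3 st.py
```

```text
t=2.7 ee_pos=[487.1, 268.4, 30.4] tool_rot=[-180.0, 0.1, 156.8] ft_force=[-1.5, 0.0, 4.6] grip_width=25.7
```

Request:
arm_command --commands '[0,0,0,0,1,0,0,0,0,1]'

```text
t: 2.95
ee_pos: [487.1, 268.5, 30.5]
tool_rot: [-180.0, 0.1, 156.8]
ft_force: [-0.3, -0.3, -1.0]
grip_width: 25.6
```

```bash
cat > crop.py <<'E'
import sys
from h import *
# usage: crop.py tag cam:x0,y0,w,h ...   tiles scaled to height 480
tag=sys.argv[1]; out=[]
for i,a in enumerate(sys.argv[2:]):
    n,r=a.split(':'); x,y,w,h=map(int,r.split(',')); c=shot(n,f'{tag}_{n}.png')
    out.append(cv2.resize(c['frame'][y:y+h,x:x+w],(int(w*480/h),480),interpolation=cv2.INTER_CUBIC))
cv2.imwrite(f'pics/{tag}.png',np.hstack(out))
E
python3 st.py; python3 crop.py c4 scene:350,140,100,80
```

```text
t=3.0 ee_pos=[487.1, 268.5, 30.5] tool_rot=[-180.0, 0.1, 156.8] ft_force=[-0.3, -0.3, -1.0] grip_width=25.6
```

View pics/c4.png

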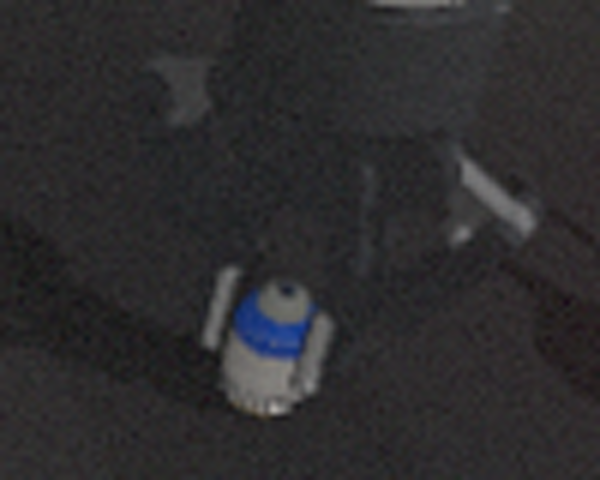

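Request:
arm_command --commands '[0,0,0.01,0,1,0,0,0.04,0,1,0,0,0.08,0,1,0,0,0.11,0,1,-0.002,-0.03,0.11,0,1,-0.005,-0.07,0.11,0,1,-0.008,-0.115,0.11,0,1,-0.012,-0.16,0.11,0,1]'

```text
t: 4.0
ee_pos: [474.9, 107.1, 141.1]
tool_rot: [-180.0, 0.1, 156.8]
ft_force: [0.6, -0.8, -1.7]
grip_width: 26.0
```

Request:
arm_command --commands '[-0.004,-0.045,0,0,1,-0.007,-0.09,0,0,1,-0.01,-0.13,0,0,1,-0.013,-0.165,0,0,1,-0.015,-0.19,0,0,1,-0.016,-0.2,0,0,1,-0.016,-0.2,0,0,1]'

```text
t: 4.88
ee_pos: [459.0, -92.9, 141.3]
tool_rot: [180.0, 0.1, 156.7]
ft_force: [-0.3, -0.2, -1.1]
grip_width: 25.6
```

```bash
python3 st.py
```

```text
t=4.9 ee_pos=[459.0, -92.9, 141.3] tool_rot=[180.0, 0.1, 156.7] ft_force=[-0.3, -0.2, -1.1] grip_width=25.6
```

Request:
arm_command --commands '[0,-0.001,-0.03,0,1,0,-0.001,-0.06,0,1,0,-0.001,-0.08,0,1,0,-0.001,-0.088,0,1,0,-0.001,-0.088,0,1]'

```text
t: 5.5
ee_pos: [459.0, -93.1, 53.2]
tool_rot: [180.0, 0.1, 156.8]
ft_force: [0.4, -0.1, -0.7]
grip_width: 26.1
```

```bash
python3 st.py; python3 crop.py c5 scene:185,120,100,75
```

```text
t=5.5 ee_pos=[459.0, -93.1, 53.2] tool_rot=[180.0, 0.1, 156.8] ft_force=[0.4, -0.1, -0.7] grip_width=26.1
```

View pics/c5.png

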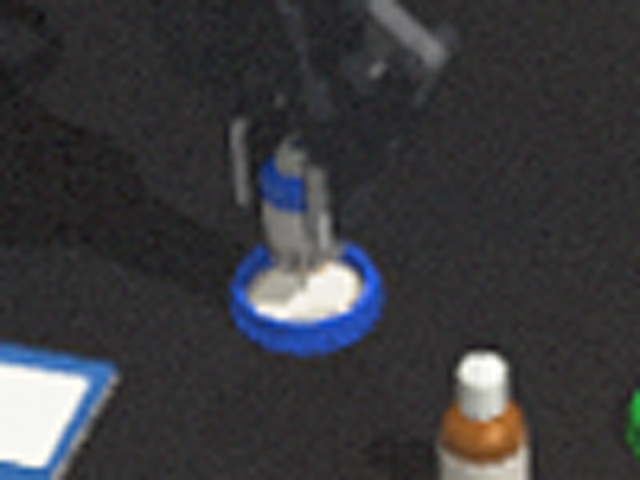

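Request:
arm_command --commands '[0,-0.001,-0.006,0,1,0,-0.001,-0.012,0,1,0,-0.001,-0.016,0,1,0,-0.001,-0.018,0,1,0,-0.001,-0.018,0,1]'

```text
t: 6.18
ee_pos: [459.0, -94.3, 35.5]
tool_rot: [180.0, 0.1, 156.8]
ft_force: [0.4, -1.0, -0.1]
grip_width: 25.9
```

Request:
arm_command --commands '[0,0,-0.001,0,1,0,0,-0.002,0,1]'

```text
t: 6.42
ee_pos: [459.1, -94.4, 33.5]
tool_rot: [180.0, 0.1, 156.8]
ft_force: [-0.2, 0.1, -1.1]
grip_width: 26.0
```

```bash
python3 st.py
```

```text
t=6.4 ee_pos=[459.1, -94.4, 33.5] tool_rot=[180.0, 0.1, 156.8] ft_force=[-0.2, 0.1, -1.1] grip_width=26.0
```

Request:
arm_command --commands '[0,0,-0.0005,0,1,0,0,-0.001,0,1]'

```text
t: 6.68
ee_pos: [459.2, -94.4, 33.2]
tool_rot: [180.0, 0.1, 156.8]
ft_force: [-2.8, 0.9, 19.9]
grip_width: 25.7
```

Request:
arm_command --commands '[0,0,0.0005,0,1,0,0,0.0005,0,0.2,0,0,0.0005,0,-0.1,0,0,0.001,0,-0.3,0,0,0.001,0,-0.3,0,0,0.02,0,-0.3,0,0,0.06,0,-0.3,0,0,0.11,0,-0.3]'

```text
t: 7.68
ee_pos: [458.6, -94.3, 143.7]
tool_rot: [-180.0, 0.0, 156.8]
ft_force: [0.7, 0.6, 0.0]
grip_width: 55.2
```

```bash
python3 st.py; python3 crop.py c6 scene:185,120,100,75
```

```text
t=7.7 ee_pos=[458.6, -94.3, 143.7] tool_rot=[-180.0, 0.0, 156.8] ft_force=[0.7, 0.6, 0.0] grip_width=55.2
```

View pics/c6.png

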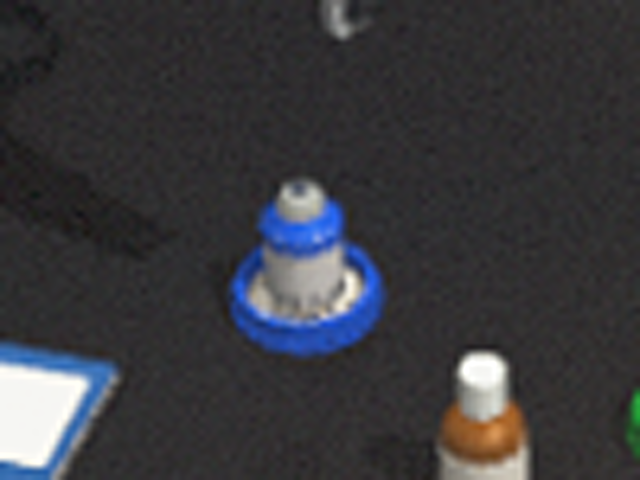

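Blue stands centred in its case. Yellow is next.

Request:
arm_command --commands '[0.05,0.013,0,0,-0.6,0.1,0.026,0,0,-0.6,0.148,0.039,-0.02,0,-0.6,0.148,0.039,-0.06,0,-0.6,0.148,0.039,-0.075,0,-0.6,0.148,0.039,-0.075,0,-0.6]'

```text
t: 8.48
ee_pos: [607.2, -56.0, 73.4]
tool_rot: [180.0, 0.3, 156.8]
ft_force: [0.2, 1.1, 0.3]
grip_width: 68.5
```

```bash
python3 st.py; python3 crop.py c7 scene:180,150,100,75
```

```text
t=8.5 ee_pos=[607.2, -56.0, 73.4] tool_rot=[180.0, 0.3, 156.8] ft_force=[0.2, 1.1, 0.3] grip_width=68.5
```

View pics/c7.png

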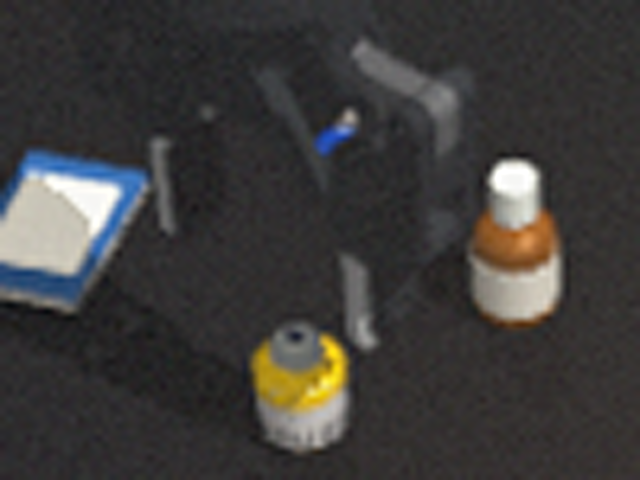

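```bash
python3 - <<'E'
from h import *
c=load('c7_scene.png')
for p in ([607.2,-56,42],[607.2,-56,0],[607.2,-56,73],[607.2,-56,81],[607.2,-56,89],[607.2+34*.395,-56+34*.919,81],[607.2-34*.395,-56-34*.919,81],[604,-56,42],[607,-53,42]):
    print(p,np.round((w2pix(c,p)-[180,150])*6.4))
E
```

```text
[607.2, -56, 42] [293. 330.]
[607.2, -56, 0] [302. 422.]
[607.2, -56, 73] [285. 258.]
[607.2, -56, 81] [283. 239.]
[607.2, -56, 89] [281. 219.]
[620.63, -24.753999999999998, 81] [368. 289.]
[593.7700000000001, -87.24600000000001, 81] [202. 191.]
[604, -56, 42] [296. 323.]
[607, -53, 42] [302. 331.]
```

Request:
arm_command --commands '[0,0,-0.03,0,-0.6,0,0,-0.047,0,-0.6,0,0,-0.047,0,0,0,0,-0.047,0,0.3,0,0,-0.047,0,1,0,0,-0.047,0,1,0,0,-0.047,0,1,0,0,-0.047,0,1]'

```text
t: 9.52
ee_pos: [608.5, -56.1, 28.7]
tool_rot: [179.9, 0.5, 156.7]
ft_force: [-1.3, 0.8, 6.6]
grip_width: 25.8
```

Request:
arm_command --commands '[0,0,0,0,1]'

```text
t: 9.65
ee_pos: [608.7, -56.1, 29.4]
tool_rot: [179.9, 0.5, 156.7]
ft_force: [-0.0, 0.1, -1.3]
grip_width: 25.4
```

```bash
python3 crop.py c8 scene:180,150,100,75
```

```text
(no output)
```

View pics/c8.png

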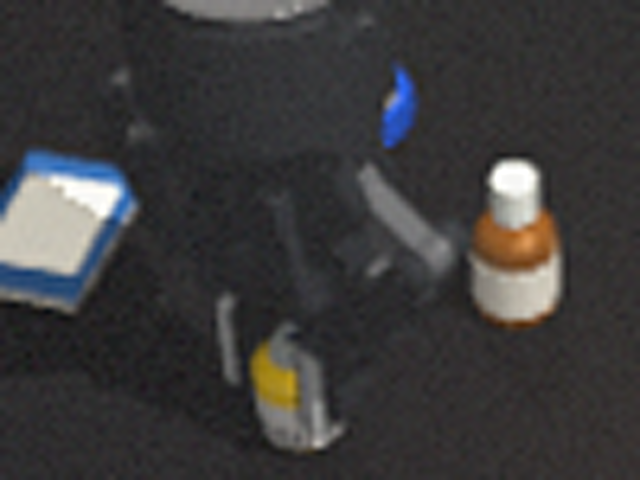

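Request:
arm_command --commands '[0,0,0.01,0,1,0,0,0.04,0,1,0,0,0.075,0,1,-0.02,-0.03,0.09,0,1,-0.04,-0.06,0.09,0,1,-0.065,-0.09,0.09,0,1,-0.09,-0.125,0.09,0,1,-0.115,-0.16,0.09,0,1]'

```text
t: 10.7
ee_pos: [493.1, -217.2, 120.0]
tool_rot: [179.9, 0.6, 156.7]
ft_force: [-0.4, -0.5, -1.3]
grip_width: 25.6
```

Request:
arm_command --commands '[-0.02,-0.03,0,0,1,-0.037,-0.05,-0.02,0,1,-0.044,-0.059,-0.05,0,1,-0.045,-0.06,-0.065,0,1,-0.045,-0.06,-0.07,0,1,-0.045,-0.06,-0.07,0,1]'

```text
t: 11.45
ee_pos: [448.8, -276.5, 50.2]
tool_rot: [179.9, 0.6, 156.8]
ft_force: [0.2, 0.1, -0.9]
grip_width: 25.3
```

```bash
python3 st.py
```

```text
t=11.4 ee_pos=[448.8, -276.5, 50.2] tool_rot=[179.9, 0.6, 156.8] ft_force=[0.2, 0.1, -0.9] grip_width=25.3
```

Request:
arm_command --commands '[0,0.001,-0.006,0,1,0,0.001,-0.011,0,1,0,0.001,-0.014,0,1,0,0.001,-0.016,0,1,0,0.001,-0.016,0,1]'

```text
t: 12.08
ee_pos: [448.7, -275.5, 34.1]
tool_rot: [179.9, 0.6, 156.8]
ft_force: [-0.6, 0.6, -1.5]
grip_width: 25.3
```

Request:
arm_command --commands '[0,0,-0.0005,0,1,0,0,-0.001,0,1,0,0,-0.001,0,1]'

```text
t: 12.45
ee_pos: [448.7, -275.5, 33.1]
tool_rot: [179.9, 0.6, 156.8]
ft_force: [-0.3, 0.2, -1.3]
grip_width: 25.8
```

Request:
arm_command --commands '[0,0,-0.0005,0,1,0,0,-0.0005,0,1]'

```text
t: 12.7
ee_pos: [448.7, -275.5, 32.6]
tool_rot: [179.9, 0.6, 156.8]
ft_force: [0.0, 0.6, -1.8]
grip_width: 25.9
```

Request:
arm_command --commands '[0,0,-0.0004,0,1,0,0,-0.0004,0,1]'

```text
t: 12.95
ee_pos: [448.7, -275.5, 32.2]
tool_rot: [179.9, 0.6, 156.8]
ft_force: [0.2, -0.8, -1.8]
grip_width: 25.6
```

```bash
python3 st.py
```

```text
t=13.0 ee_pos=[448.7, -275.5, 32.2] tool_rot=[179.9, 0.6, 156.8] ft_force=[0.2, -0.8, -1.8] grip_width=25.6
```

Request:
arm_command --commands '[0,0,-0.0004,0,1,0,0,-0.0004,0,1]'

```text
t: 13.2
ee_pos: [448.7, -275.5, 31.8]
tool_rot: [179.9, 0.6, 156.8]
ft_force: [-0.2, 0.9, -0.7]
grip_width: 25.1
```

Request:
arm_command --commands '[0,0,-0.0004,0,1,0,0,-0.0004,0,1]'

```text
t: 13.45
ee_pos: [448.8, -275.5, 31.8]
tool_rot: [179.9, 0.6, 156.8]
ft_force: [0.1, 0.8, 4.6]
grip_width: 25.1
```

Contact at 4.6 N, so I'll release and retreat, then head towards green.

Request:
arm_command --commands '[0,0,0,0,0.2,0,0,0,0,-0.1,0,0,0.001,0,-0.3,0,0,0.001,0,-0.3,0,0,0.02,0,-0.3,0,0,0.06,0,-0.4,0,0,0.1,0,-0.6,0.02,0.004,0.1,0,-0.6]'

```text
t: 14.45
ee_pos: [469.0, -272.8, 134.4]
tool_rot: [179.9, 0.8, 156.7]
ft_force: [0.5, 0.0, 0.2]
grip_width: 68.2
```

```bash
python3 st.py; python3 crop.py c9 scene:110,110,100,75
```

```text
t=14.4 ee_pos=[469.0, -272.8, 134.4] tool_rot=[179.9, 0.8, 156.7] ft_force=[0.5, 0.0, 0.2] grip_width=68.2
```

View pics/c9.png

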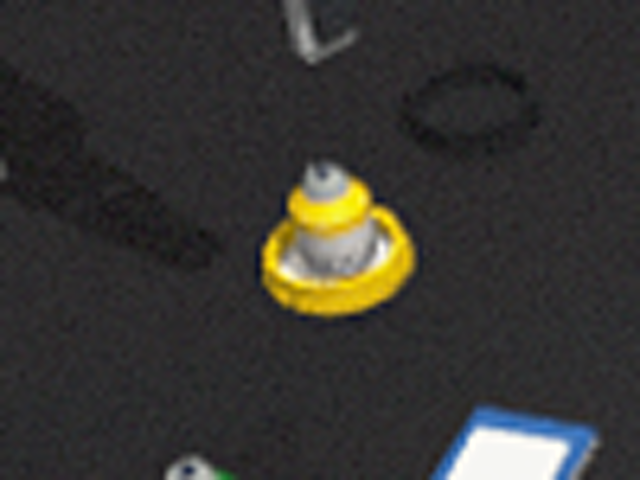

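Yellow stands in its case. Now green.

Request:
arm_command --commands '[0.05,0.01,0,0,-0.7,0.1,0.02,0,0,-0.7,0.138,0.029,-0.02,0,-0.7,0.138,0.029,-0.05,0,-0.7,0.138,0.029,-0.06,0,-0.7,0.138,0.029,-0.06,0,-0.7]'

```text
t: 15.25
ee_pos: [609.9, -242.2, 71.9]
tool_rot: [179.9, 0.7, 156.8]
ft_force: [-0.3, 0.3, 0.4]
grip_width: 72.3
```

```bash
python3 st.py
```

```text
t=15.2 ee_pos=[609.9, -242.2, 71.9] tool_rot=[179.9, 0.7, 156.8] ft_force=[-0.3, 0.3, 0.4] grip_width=72.3
```

Request:
arm_command --commands '[-0.003,-0.0015,-0.025,0,-0.7,-0.003,-0.0015,-0.044,0,-0.7,-0.003,-0.0015,-0.044,0,-0.3,-0.003,-0.0015,-0.044,0,0,-0.003,-0.0015,-0.044,0,0.3,-0.003,-0.0015,-0.044,0,1,-0.003,-0.0015,-0.044,0,1,-0.003,-0.0015,-0.044,0,1]'

```text
t: 16.25
ee_pos: [607.5, -243.9, 29.1]
tool_rot: [179.9, 0.8, 156.8]
ft_force: [-0.7, -0.3, 5.5]
grip_width: 25.9
```

Request:
arm_command --commands '[0,0,0,0,1,0,0,0,0,1]'

```text
t: 16.5
ee_pos: [607.6, -243.9, 29.4]
tool_rot: [179.9, 0.9, 156.8]
ft_force: [0.2, -1.7, -1.2]
grip_width: 25.7
```

```bash
python3 crop.py c10 scene:90,140,100,75
```

```text
(no output)
```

View pics/c10.png

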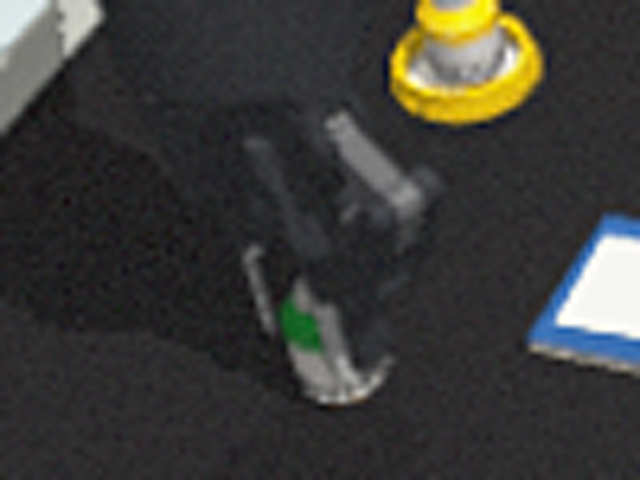

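Request:
arm_command --commands '[0,0,0.01,0,1,0,0,0.04,0,1,0,0,0.08,0,1,-0.005,0.015,0.11,0,1,-0.018,0.045,0.115,0,1,-0.034,0.085,0.115,0,1,-0.052,0.13,0.115,0,1,-0.07,0.175,0.115,0,1]'

```text
t: 17.55
ee_pos: [537.0, -67.7, 144.9]
tool_rot: [179.8, 0.9, 156.8]
ft_force: [0.7, 0.5, -0.2]
grip_width: 25.8
```

Request:
arm_command --commands '[-0.018,0.045,0,0,1,-0.035,0.088,0,0,1,-0.045,0.115,0,0,1,-0.05,0.128,-0.02,0,1,-0.05,0.1285,-0.05,0,1,-0.05,0.1285,-0.08,0,1,-0.05,0.1285,-0.095,0,1,-0.05,0.1285,-0.095,0,1]'

```text
t: 18.55
ee_pos: [486.7, 60.8, 49.5]
tool_rot: [179.9, 0.8, 156.8]
ft_force: [0.3, 0.3, -0.3]
grip_width: 25.9
```

```bash
python3 st.py
```

```text
t=18.6 ee_pos=[486.7, 60.8, 49.5] tool_rot=[179.9, 0.8, 156.8] ft_force=[0.3, 0.3, -0.3] grip_width=25.9
```

Request:
arm_command --commands '[0,-0.001,-0.006,0,1,0.0005,-0.001,-0.011,0,1,0.0005,-0.001,-0.014,0,1,0.0005,-0.001,-0.016,0,1,0.0005,-0.001,-0.016,0,1]'

```text
t: 19.18
ee_pos: [487.2, 59.8, 33.5]
tool_rot: [179.9, 0.8, 156.8]
ft_force: [-0.8, 0.5, -0.7]
grip_width: 25.7
```

Request:
arm_command --commands '[0,0,-0.0005,0,1,0,0,-0.0009,0,1,0,0,-0.0009,0,1]'

```text
t: 19.55
ee_pos: [487.2, 59.8, 32.6]
tool_rot: [179.9, 0.8, 156.8]
ft_force: [0.7, -0.1, -1.1]
grip_width: 25.7
```

Request:
arm_command --commands '[0,0,-0.0004,0,1,0,0,-0.0004,0,1]'

```text
t: 19.8
ee_pos: [487.2, 59.8, 32.2]
tool_rot: [179.9, 0.8, 156.8]
ft_force: [-0.9, 0.0, -0.7]
grip_width: 26.2
```

Request:
arm_command --commands '[0,0,-0.0004,0,1,0,0,-0.0004,0,1]'

```text
t: 20.05
ee_pos: [487.2, 59.8, 32.0]
tool_rot: [179.9, 0.8, 156.8]
ft_force: [-1.0, -0.9, 4.3]
grip_width: 25.9
```

Request:
arm_command --commands '[0,0,-0.0004,0,1,0,0,-0.0004,0,1]'

```text
t: 20.3
ee_pos: [487.2, 59.8, 32.0]
tool_rot: [179.9, 0.9, 156.8]
ft_force: [-1.1, -0.4, 7.6]
grip_width: 25.6
```

Request:
arm_command --commands '[0,0,0,0,0.2,0,0,0,0,-0.1,0,0,0.001,0,-0.3,0,0,0.001,0,-0.3,0,0,0.02,0,-0.3,0,0,0.06,0,-0.4,0,0,0.1,0,-0.6,0.02,0.03,0.1,0,-0.6]'

```text
t: 21.3
ee_pos: [507.5, 87.9, 134.8]
tool_rot: [179.8, 1.0, 156.6]
ft_force: [0.9, 0.7, -0.2]
grip_width: 68.3
```

Request:
arm_command --commands '[0.03,0.038,0,0,-0.6,0.06,0.075,0,0,-0.6,0.09,0.112,0,0,-0.6,0.115,0.142,-0.02,0,-0.6,0.121,0.149,-0.04,0,-0.6,0.121,0.149,-0.065,0,-0.6,0.121,0.149,-0.07,0,-0.6,0.121,0.149,-0.07,0,-0.6]'

```text
t: 22.3
ee_pos: [628.1, 236.1, 64.7]
tool_rot: [179.9, 1.0, 156.6]
ft_force: [0.2, 0.2, 1.1]
grip_width: 68.3
```

```bash
python3 st.py; python3 crop.py c11 scene:270,150,160,120
```

```text
t=22.3 ee_pos=[628.1, 236.1, 64.7] tool_rot=[179.9, 1.0, 156.6] ft_force=[0.2, 0.2, 1.1] grip_width=68.3
```

View pics/c11.png

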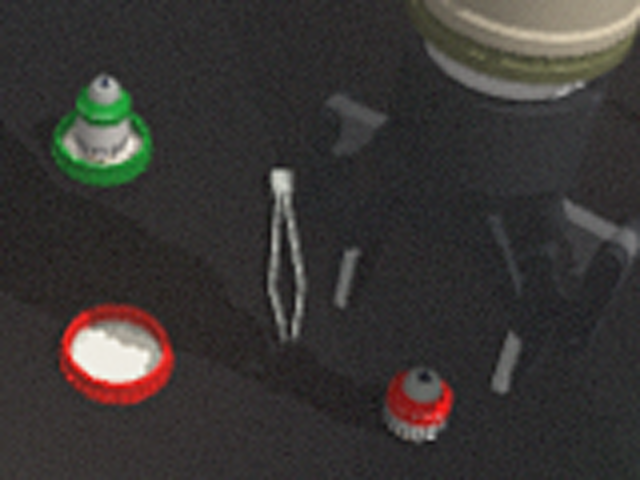

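Green stands in its case. The red grip has to be lower because its barrel is shorter, with the tips still above the case rim when it's placed.

Request:
arm_command --commands '[0,0.003,-0.02,0,-0.6,0,0.003,-0.044,0,-0.6,0,0.003,-0.044,0,-0.3,0,0.003,-0.044,0,0,0,0.003,-0.044,0,0.3,0,0.003,-0.044,0,1,0,0.003,-0.044,0,1,0,0.003,-0.044,0,1]'

```text
t: 23.35
ee_pos: [629.1, 239.6, 22.6]
tool_rot: [179.8, 1.1, 156.6]
ft_force: [-1.1, -0.2, 5.5]
grip_width: 24.9
```

Request:
arm_command --commands '[0,0,0,0,1,0,0,0,0,1]'

```text
t: 23.6
ee_pos: [629.2, 239.6, 22.9]
tool_rot: [179.7, 1.1, 156.6]
ft_force: [-0.6, -0.2, -1.2]
grip_width: 24.8
```

```bash
python3 crop.py c12 scene:330,190,100,75
```

```text
(no output)
```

View pics/c12.png

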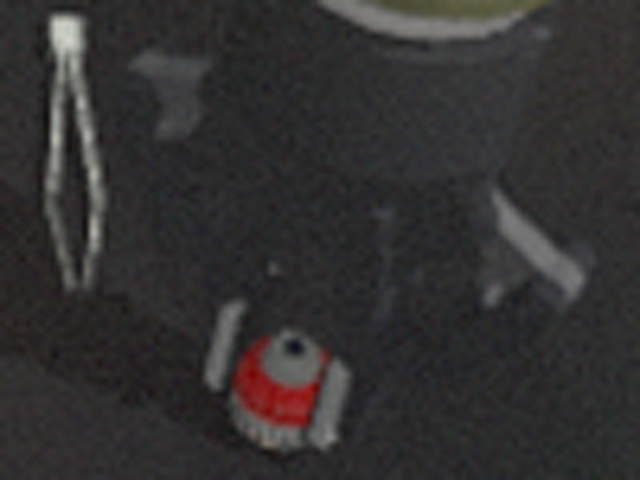

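Request:
arm_command --commands '[0,0,0.006,0,1,0,0,0.02,0,1,0,0,0.045,0,1,0,-0.02,0.055,0,1,0,-0.05,0.055,0,1,0,-0.085,0.055,0,1,0,-0.115,0.055,0,1,0,-0.135,0.055,0,1]'

```text
t: 24.65
ee_pos: [629.0, 101.1, 77.9]
tool_rot: [179.8, 1.1, 156.4]
ft_force: [-0.5, -0.8, -0.8]
grip_width: 24.9
```

Request:
arm_command --commands '[0,-0.005,0,0,1,0,-0.006,-0.01,0,1,0,-0.006,-0.025,0,1,0,-0.006,-0.035,0,1,0,-0.006,-0.035,0,1]'

```text
t: 25.28
ee_pos: [628.1, 95.9, 41.4]
tool_rot: [179.9, 1.0, 156.5]
ft_force: [0.1, -0.4, -0.9]
grip_width: 25.1
```

```bash
python3 st.py; python3 crop.py c13 scene:255,180,100,75
```

```text
t=25.3 ee_pos=[628.1, 95.9, 41.4] tool_rot=[179.9, 1.0, 156.5] ft_force=[0.1, -0.4, -0.9] grip_width=25.1
```

View pics/c13.png

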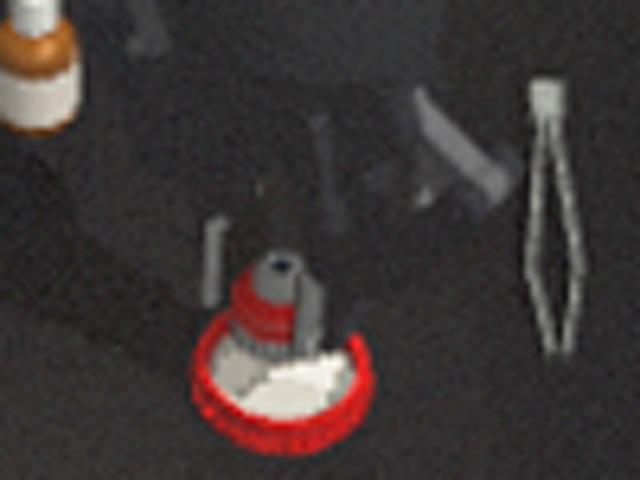

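Red sits over its case. I'll shift y by +2 mm and lower it.

Request:
arm_command --commands '[0,0.002,-0.004,0,1,0,0.002,-0.009,0,1,0,0.002,-0.013,0,1,0,0.002,-0.0145,0,1,0,0.002,-0.0145,0,1]'

```text
t: 25.95
ee_pos: [628.5, 97.6, 27.5]
tool_rot: [179.9, 1.0, 156.5]
ft_force: [-1.5, -0.2, -0.8]
grip_width: 24.9
```

Request:
arm_command --commands '[0,0,-0.0004,0,1,0,0,-0.0006,0,1,0,0,-0.0006,0,1]'

```text
t: 26.32
ee_pos: [628.5, 97.6, 27.0]
tool_rot: [179.9, 1.1, 156.5]
ft_force: [0.1, 0.4, -0.7]
grip_width: 25.0
```

Request:
arm_command --commands '[0,0,-0.0004,0,1,0,0,-0.0004,0,1]'

```text
t: 26.58
ee_pos: [628.5, 97.6, 26.5]
tool_rot: [179.9, 1.1, 156.5]
ft_force: [0.4, 0.9, -0.8]
grip_width: 25.2
```

Request:
arm_command --commands '[0,0,-0.0004,0,1,0,0,-0.0004,0,1]'

```text
t: 26.82
ee_pos: [628.5, 97.6, 26.1]
tool_rot: [179.9, 1.1, 156.5]
ft_force: [-1.1, 0.5, -2.1]
grip_width: 25.3
```

Request:
arm_command --commands '[0,0,-0.0004,0,1,0,0,-0.0004,0,1]'

```text
t: 27.08
ee_pos: [628.5, 97.6, 25.7]
tool_rot: [179.9, 1.1, 156.5]
ft_force: [1.1, -0.2, -1.4]
grip_width: 24.9
```

Request:
arm_command --commands '[0,0,-0.0004,0,1,0,0,-0.0004,0,1]'

```text
t: 27.32
ee_pos: [628.5, 97.6, 25.6]
tool_rot: [179.9, 1.1, 156.5]
ft_force: [-1.1, -0.5, 4.0]
grip_width: 25.2
```

Request:
arm_command --commands '[0,0,-0.0003,0,1,0,0,-0.0003,0,1]'

```text
t: 27.58
ee_pos: [628.5, 97.6, 25.6]
tool_rot: [179.9, 1.1, 156.5]
ft_force: [-1.5, -0.2, 5.6]
grip_width: 25.1
```

Request:
arm_command --commands '[0,0,0,0,0.2,0,0,0.0005,0,-0.1,0,0,0.001,0,-0.3,0,0,0.001,0,-0.3,0,0,0.02,0,-0.3,0,0,0.06,0,-0.3,0,0,0.11,0,-0.3,0,0,0.16,0,-0.3]'

```text
t: 28.58
ee_pos: [628.3, 97.5, 188.4]
tool_rot: [179.8, 1.1, 156.5]
ft_force: [0.5, 0.5, -0.1]
grip_width: 55.6
```

Request:
arm_command --commands '[-0.02,0.05,0.02,0,-0.3,-0.04,0.1,0.03,0,-0.3,-0.07,0.15,0.03,0,-0.3,-0.1,0.2,0.03,0,-0.3,-0.12,0.25,0.03,0,-0.3,-0.14,0.3,0.03,0,-0.3,-0.16,0.35,0.03,0,-0.3,-0.18,0.4,0.03,0,-0.3]'

```text
t: 29.58
ee_pos: [447.6, 499.0, 220.1]
tool_rot: [179.8, 1.1, 156.4]
ft_force: [0.7, 0.3, 0.0]
grip_width: 55.6
```

```bash
python3 st.py; python3 crop.py fin scene:130,110,200,150; python3 - <<'E'
from h import *
from meas import blobs,H,B
c=shot('top','fin_top.png'); s=load('fin_scene.png')
roi=(100,130,400,260)
cs={'red':(203.2,151.9),'yellow':(367.1,231.8),'green':(219.4,214.3),'blue':(287.2,227)}
for col in H: print(col,[tuple(np.round(b[1:3],1)) for b in blobs(c,col,roi)], 'case start',cs[col])
a=load('top0.png')['frame'];b=c['frame']
k=lambda i:cv2.resize(i[85:285,190:400],None,fx=1.9,fy=1.9,interpolation=cv2.INTER_CUBIC)
cv2.imwrite('pics/fin2.png',np.hstack([k(a),k(b)]))
E
```

```text
t=29.6 ee_pos=[447.6, 499.0, 220.1] tool_rot=[179.8, 1.1, 156.4] ft_force=[0.7, 0.3, 0.0] grip_width=55.6
red [(np.float64(203.1), np.float64(151.8))] case start (203.2, 151.9)
yellow [(np.float64(367.0), np.float64(231.9))] case start (367.1, 231.8)
green [(np.float64(219.3), np.float64(214.3))] case start (219.4, 214.3)
blue [(np.float64(320.1), np.float64(189.4)), (np.float64(287.2), np.float64(227.2))] case start (287.2, 227)
```

View pics/fin.png

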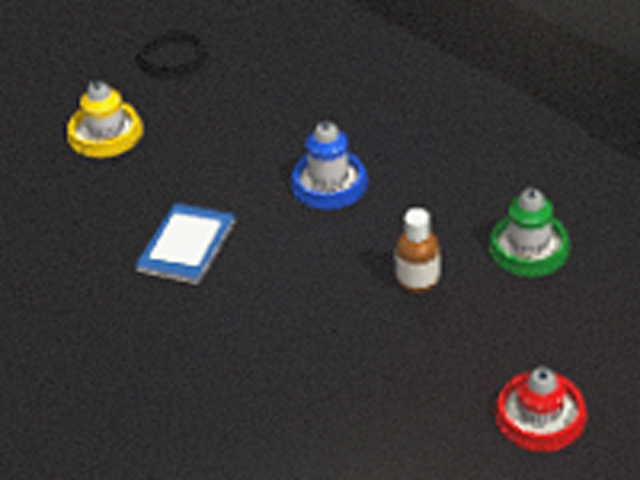

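The final scene view shows all four objectives upright in their own cases. The bottle is standing and the cases haven't moved.

```bash
python3 - <<'E'
from h import *
a=load('top0.png')['frame'].astype(int);b=load('fin_top.png')['frame'].astype(int)
for n,(u,v) in {'bottle':(248,192),'dish':(239,100)}.items():
    d=np.abs(a-b)[v-16:v+16,u-16:u+16]; print(n,d.mean().round(1),d.max())
bot.job_done()
E
```

```text
bottle 3.0 8
dish 2.1 5
the job is handed in; nothing more can be done
```

I set all four objectives upright, front lens up, on the floor of their own colour case, and handed the job in at about 29.6 s of the 104 s limit.

- **Setting down:** each objective was lowered until the wrist force showed contact with the floor, then released. Yellow, green and red touched at about 5–8 N. Blue, the first one, met the floor harder, at about 20 N.
- **Final checks:** the last scene picture shows all four standing in their cases and the bottle standing. In the top view the case centres moved no more than 0.2 px. The image around the bottle and the dish is unchanged apart from noise.
- **Disagreements:** the two cameras disagreed by about 4 mm in x, so I used their average. The tool drifted to about 1° of tilt by the end, with no visible effect.
- **Not viewed:** the viewer refused my last before/after top-view comparison because the 16-picture limit was reached. I checked those images by numbers only.

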